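# Bleed the sander through its locked paddle switch, then cap the pad

## Robot

A 6-joint arm with a two-finger parallel gripper is mounted at the origin on a cart in front of the work surface, level with it; the furniture and walls round the work are solid. World frame = base frame: x ahead of the robot, y to its left, z up, the work surface at z = 0. Lengths are in m, angles in degrees, forces in N, time in s.
With the tool pointing down it reaches from about 0.35 to 0.875 m from the base axis. Payload 4.2 kg.
Tool frame: the origin (TCP) lies between the finger pads; the fingertips stand 8 mm ahead of it and the grasp point (between the pads) lies 11 mm behind it; x points along the fingers, y is the direction in which the jaws open and shut, and the axes are right-handed (so a half turn about x gives the same grasp; the last joint's range is limited). The gripper opens to 87 mm and grips with 3 to 60 N. Pads are 19 mm wide; open, the fingers measure 117 mm over their backs; the gripper's body (75 mm by 190 mm) begins 51 mm behind the grasp point.
Start: joints at [89.015, 22.042, 0.453, 0, -68.411, -14.817], TCP at [0.17, 0.601, 0.231] pointing down, gripper open.
Joint ranges: [-179.83, 179.83], [-69.29, 118.12], [-61.27, 80.66], [-181.25, 117.63], [-171.15, -9.14], [-177.46, 177.46]. Speed limits (degrees/s): [159.86, 159.86, 180, 180, 180, 180].

## Interface

Orientations are given as a 3x3 rotation matrix whose columns are the frame's x, y, z axes.
In Python, from station import r gives the robot as it stands. The module is installed in compiled form; this text tells all that it offers.
- The arm moves only by the tool move_arm, never from a script. Its argument "increments" is one flat list of numbers, 7 for each row, row after row: the turn, a rotation vector about the tool's x, y, z in degrees, then the shift along the tool's x, y, z in m, then the finger opening in m, from 0 to 0.087. A call has 1 to 12 rows; each row is the pose to reach, as a shift and turn from the pose commanded when the call began, along the tool's axes at that moment; what a row does not reach only later rows make up. A row lasts 1/12 s, in which the tool goes at most 41.7 mm and 7.16 degrees, less where a joint would pass 70% of its speed; a pose out of reach is approached as far as the arm can. A call with a gripper value outside its range is refused whole. The fingers move at their own pace and stop on an object; the grip force is fixed at half the most. Time passes only in rows, so rows that repeat a pose let the fingers close. It gives the time, the measured TCP pose, the force and the opening at its end, in the units of the state.
- r.sense(): the state, without advancing time (a new reading comes with each control period).
- r.capture(name): name is "side" or "top"; returns the picture (480x640x3 uint8, red, green, blue); there is no depth.
- r.calibration(name): a dict with "fx", "fy", "cx", "cy" (pixels), "D" ([k1, k2, p1, p2, k3] as OpenCV has them; the pictures are not rectified), "rvec" (rotation vector, rad) and "tvec" (3), from world to camera coordinates, as OpenCV has them. Camera axes: x right, y down, z forward; pixel columns grow to the right and rows downward; lengths in m; the calibration is good to about 2 mm. A picture is of the moment at which its call begins. calibration takes no time and is no camera call.
- r.finish_job(): hands the job in, once; it reports no verdict.
The state is a dict: "time_s": time; "joints": joint angles; "joint_velocities": joint speeds; "effort": joint torques, N m; "tcp_pos": TCP position; "ee_rot": TCP orientation; "wrist_force": force on the tool from outside, world axes, zero at the start; "moment": the same for the moment, N m; "gripper_width": opening from 0.0 (shut) to 1.0 (fully open).
Only numpy, scipy, OpenCV 4.12 (cv2) and the standard library are available. Lean on these libraries where they do the work, as an engineer would, in place of code of your own. Each camera call takes 0.05 s, during which the arm holds its last target.

## Task

Make the little disc sander safe to leave. Its battery is already out, so bleed off the charge left in it: flip the red lock-off lever on the paddle forward, towards the sanding pad, then press the paddle fully home against the body, keep it there for at least two seconds and let it spring back out. After that set the green dust cap gently (do not drop it) (do not drop it) (do not drop it) over the pad so that it sits seated and level on the shroud's rim, and leave the tape roll, the battery pack and the hole punch where they are.

Things in the scene. Friction and masses are not known exactly. Their poses are not given: they have to be found in the camera images.
- sander: grey and black disc sander, 290 mm long, clamped upside down in a steel cradle (base plate 215 x 120 mm), fixed to the worktop. Origin on the worktop under the barrel; its +x axis points along the barrel towards the pad (forward), z up. The barrel (55 mm thick) has its top 102 mm high. The pad's vertical axis is 112 mm forward of the origin.
- paddle (a joint): black paddle switch on top of the barrel, 110 x 34 mm, hinged at its rear end (80 mm behind the sander's origin, 104 mm high). 0 = out (at rest; top face 119 mm high at the red lever), 0.11 rad = fully home against the barrel: at the lever about 10 mm straight down, about 7 N. Springs out when released. With the red lever back it gives only about 0.02 rad.
- lock_off (a joint): red lock-off lever, 13 mm wide, pivot in the paddle 7 mm forward of the sander's origin, 117 mm high. 0 = back (locked, at rest), 1.5 rad = folded forward onto the paddle; frees the paddle from about 0.75 rad. A light spring (1 N at its tip) returns it, so keep it forward while the paddle starts down; folded, it may be pressed on to press the paddle. It locks again when the paddle is out.
- lock_tab (a point): rounded tip (7 mm) of the red lever, 22 mm from its pivot: at rest 2 mm behind the sander's origin and 137 mm high, leaning to the rear; folded forward it lies about 27 mm forward of the origin and 10 mm above the pivot. Moves with lever and paddle.
- shroud_rim (a point): centre of the top rim of the black round dust shroud round the sanding pad, 124 mm high; rim outer diameter 108 mm, wall 4 mm, z up. The brown sanding disc, 90 mm diameter, stands 3.5 mm above the rim.
- dust_cap: loose round green dust cap, 122 mm diameter, 53 mm high with its grip, 0.13 kg; origin at the centre of its lower edge, z up. Its 10 mm deep skirt (inner diameter 114 mm at the shroud) goes round the outside of the shroud, and the inner land 10 mm above its lower edge comes to rest on the rim; the dome clears the disc.
- cap_grip (a point): centre of the cap's upright black bar grip, 40 mm above the cap's lower edge; the bar is 62 mm long along the cap's own x, 22 mm thick along its y, and rises from 22 to 53 mm above the lower edge.
- cap_seat (a point): centre of the cap's inner land, 10 mm above its lower edge: it coincides with shroud_rim when the cap is seated.
- battery_pack: grey battery pack taken out of the sander, 78 x 58 x 45 mm, lying on the worktop; bystander. Origin at the centre of its underside.
- tape_roll: beige roll of tape lying flat, 90 mm diameter, 19 mm high; bystander. Origin at the centre of its underside.
- hole_punch: dark grey two-hole punch, 86 x 115 x 50 mm, standing on the worktop; bystander. Origin at the centre of its underside.
Not all that is in view belongs to the job. Of the things that look like the dust_cap, take the one that is nearest to the robot's base at the start.

How it is judged (in metres and radians):
On the way, in this order (a step that is already met when the one before it is completed fails the run):
1. the lock-off lever is flipped forward, past its stop (value of joint lock_off above 0.75 rad), for 0.02 s.
2. the paddle is fully home and kept there, with the cap off (value of joint paddle above 0.098 rad and horizontal distance between cap_seat and shroud_rim above 0.1 m), for 1.7 s.
3. the paddle is let out again and the lock-off lever has sprung back (value of joint paddle below 0.02 rad and value of joint lock_off below 0.15 rad), for 0.1 s.
At the end, for the whole second after the job is handed in: The cap rests on the shroud's rim: land within 2 mm of the rim in height, centred within 6 mm, level within 2 degrees and at rest; the paddle is out (below 0.02 rad) and the lock-off lever back (below 0.15 rad) (all of step 3 and horizontal distance between cap_seat and shroud_rim below 0.006 m and z of cap_seat in the frame of shroud_rim between -0.003 and 0.002 m and angle between dust_cap's own z axis and vertical below 0.035 rad and linear speed of dust_cap below 0.02 m/s); the robot touches nothing.
It fails at once if the tape roll is displaced by more than 25 mm (distance of tape_roll from where it was at the start of the episode above 0.025 m).
It fails at once if the battery pack is displaced by more than 25 mm (distance of battery_pack from where it was at the start of the episode above 0.025 m).
It fails at once if the hole punch is displaced by more than 25 mm (distance of hole_punch from where it was at the start of the episode above 0.025 m).
It fails at once if the cap is dropped or rammed onto the shroud: faster than 0.3 m/s within 30 mm above its seat (horizontal distance between cap_seat and shroud_rim below 0.04 m and z of cap_seat in the frame of shroud_rim below 0.03 m and linear speed of dust_cap above 0.3 m/s).
It also fails if it takes over 58 s, if anything falls off the work surface, if the arm or the gripper's body presses on something with over 40 N, if the wrist force passes 120 N, or if a joint passes its speed limit or range.

## Working session

There is one attempt and no reset: what is moved stays moved. The work goes in short steps, Python scripts to look and compute and a tool call to move; the robot and the scene stay as the last step left them, time stands still between calls to the robot, and variables do not carry over. Pictures are saved under pics/ and viewed, and the job is handed in when it is done.

Besides the shell and the picture viewer there is one more tool, called after ">>>" as name(argument=value, ...) on one line, values as JSON. move_arm: Moves the arm, as the interface text tells. Its arguments: {"type":"object","properties":{"increments":{"type":"array","items":{"type":"number"}}},"required":["increments"]}

```bash
mkdir -p pics; python3 - <<'E'
from station import r
import cv2
for n in("side","top"):
    cv2.imwrite(f"pics/{n}0.png",r.capture(n)[:,:,::-1])
    print(r.calibration(n))
s=r.sense();print(s)
E
```

```text
{'fx': 550.6855489679842, 'fy': 550.6855489679842, 'cx': 318.3219219791157, 'cy': 237.09210724604714, 'D': array([0.01732105, 0.        , 0.        , 0.        , 0.        ]), 'rvec': array([ 0.11034414, -2.73971815,  1.46229976]), 'tvec': array([0.61523443, 0.04275482, 1.66702854])}
{'fx': 555.7420666391808, 'fy': 555.7420666391808, 'cx': 314.65821373022607, 'cy': 236.92029638406953, 'D': array([-0.12565515,  0.        ,  0.        ,  0.        ,  0.        ]), 'rvec': array([ 2.20850409, -2.16913733,  0.06603123]), 'tvec': array([0.10580277, 0.61478502, 1.44963159])}
{'time_s': 0.1, 'joints': array([ 8.90160364e+01,  2.20872145e+01,  3.88082684e-01, -2.39691005e-02,
       -6.84114658e+01, -1.48172630e+01]), 'joint_velocities': array([ 0.06684427, -0.09342288,  0.22456191,  0.21331489, -0.00386674,
       -0.029563  ]), 'effort': array([-1.94891800e-03, -3.91687667e+01,  1.87935966e+01,  4.23203051e+00,
        1.34532506e-02, -7.30864645e-05]), 'tcp_pos': array([0.17002779, 0.60089074, 0.22956666]), 'ee_rot': array([[-4.22083381e-04, -2.72448897e-01, -9.62170162e-01],
       [-1.92329533e-03, -9.62168247e-01,  2.72449198e-01],
       [-9.99998061e-01,  1.96553366e-03, -1.17884463e-04]]), 'wrist_force': array([ 0.23437851,  0.97700386, -1.09924387]), 'moment': array([ 0.04552186, -0.01017138, -0.05218377]), 'gripper_width': 0.9976537450886148}
```

View pics/top0.png

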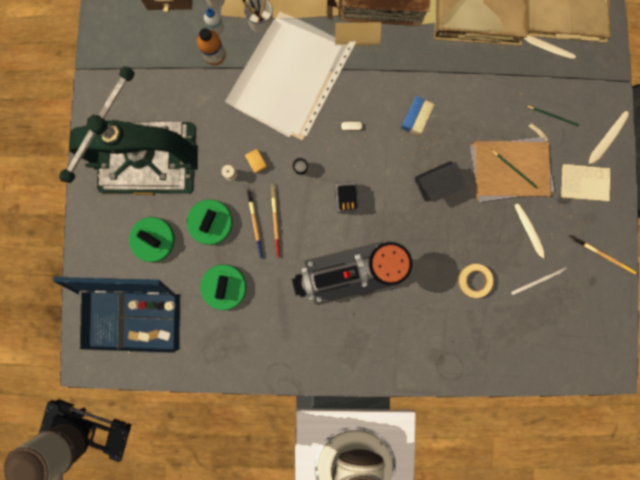

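View pics/side0.png

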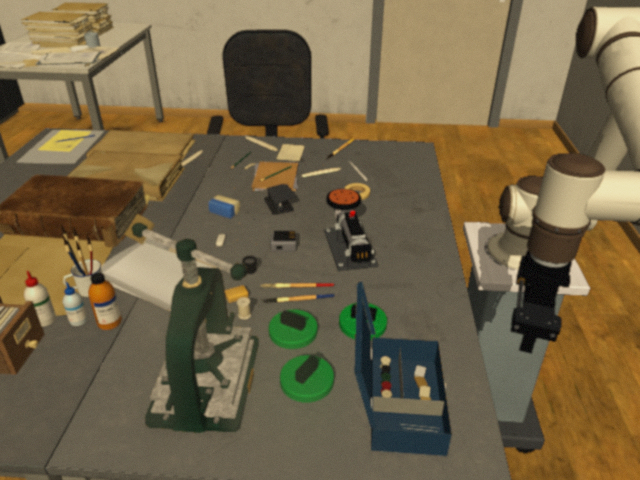

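```bash
cat > h.py <<'E'
from station import r
import cv2, numpy as np
def cal(n):
    c=r.calibration(n);K=np.array([[c['fx'],0,c['cx']],[0,c['fy'],c['cy']],[0,0,1]]);R=cv2.Rodrigues(np.array(c['rvec']))[0]
    return K,np.array(c['D']),R,np.array(c['tvec'])
def ray(n,uv):
    K,D,R,t=cal(n);p=cv2.undistortPoints(np.array([[uv]],float),K,D)[0,0]
    return -R.T@t, R.T@np.array([p[0],p[1],1])
def onz(n,uv,z):
    o,d=ray(n,uv);return o+d*(z-o[2])/d[2]
def tri(uv1,uv2):
    o1,d1=ray('top',uv1);o2,d2=ray('side',uv2)
    A=np.c_[d1,-d2];s=np.linalg.lstsq(A,o2-o1,rcond=None)[0]
    a=o1+s[0]*d1;b=o2+s[1]*d2;return (a+b)/2,np.linalg.norm(a-b)
def proj(n,P):
    K,D,R,t=cal(n);return cv2.projectPoints(np.array(P,float).reshape(-1,1,3),cv2.Rodrigues(R)[0],t,K,D)[0][:,0]
def blobs(m,amin=15):
    c,_=cv2.findContours(m.astype(np.uint8),cv2.RETR_EXTERNAL,cv2.CHAIN_APPROX_NONE)
    return [x for x in c if cv2.contourArea(x)>=amin]
def crop(img,x0,y0,x1,y1,f,name):
    cv2.imwrite(name,cv2.resize(np.ascontiguousarray(img[y0:y1,x0:x1,::-1]),None,fx=f,fy=f,interpolation=cv2.INTER_CUBIC))
E
python3 - <<'E'
from h import *
for n in('top','side'):
    im=cv2.imread(f'pics/{n}0.png');hs=cv2.cvtColor(im,cv2.COLOR_BGR2HSV)
    g=(hs[...,0]>45)&(hs[...,0]<75)&(hs[...,1]>150)&(hs[...,2]>60)
    for c in blobs(g,200):
        e=cv2.fitEllipse(cv2.convexHull(c));
        mask=np.zeros(g.shape,np.uint8);cv2.drawContours(mask,[cv2.convexHull(c)],-1,1,-1);mask=cv2.erode(mask,np.ones((5,5)))
        k=((mask>0)&(im.max(2)<60)).astype(np.uint8)
        print(n,'green',np.round(e[0],1),np.round(e[1],1),'z.01->',onz(n,e[0],.012).round(4))
        for b in blobs(k,20):
            q=cv2.minAreaRect(b);print('   grip',q, onz(n,q[0],.053).round(4))
            print([onz(n,p,.053)[:2].round(4).tolist() for p in cv2.boxPoints(q)])
    red=((hs[...,0]<7)|(hs[...,0]>173))&(hs[...,1]>120)&(hs[...,2]>60)
    for c in blobs(red,4):
        m=cv2.moments(c);print(n,'red',m['m10']/m['m00'],m['m01']/m['m00'],m['m00'])
im=cv2.imread('pics/top0.png')[:,:,::-1]
crop(im,280,220,440,320,5,'pics/t_s.png');crop(im,120,190,260,320,5,'pics/t_c.png')
im=cv2.imread('pics/side0.png')[:,:,::-1]
crop(im,300,170,400,280,5,'pics/s_s.png')
E
```

```text
top green [222.9 286.8] [43.5 43.9] z.01-> [0.4762 0.358  0.012 ]
   grip ((221.5769500732422, 287.1153869628906), (8.629108428955078, 22.357234954833984), 11.309932708740234) [0.4766 0.3545 0.053 ]
[[0.4502, 0.3706], [0.507, 0.3606], [0.5031, 0.3385], [0.4464, 0.3485]]
top green [151.5 239.2] [42.9 43.1] z.01-> [0.5993 0.555  0.012 ]
   grip ((148.87057495117188, 238.4176483154297), (24.15939712524414, 8.359918594360352), 32.47119140625) [0.599  0.5497 0.053 ]
[[0.6061, 0.5834], [0.6249, 0.5721], [0.5919, 0.5163], [0.5732, 0.5276]]
top green [209.2 221.7] [43.1 43.5] z.01-> [0.6489 0.3996 0.012 ]
   grip ((207.56895446777344, 220.67242431640625), (9.191452026367188, 21.796871185302734), 23.198589324951172) [0.648  0.3959 0.053 ]
[[0.6262, 0.4176], [0.6789, 0.3967], [0.6698, 0.3742], [0.6172, 0.3951]]
top red 141.60082304526748 304.6872427983539 40.5
top red 346.59215686274507 274.121568627451 42.5
top red 277.25 247.89666666666665 50.0
side green [306.6 378.1] [45.3 53. ] z.01-> [0.5993 0.5602 0.012 ]
   grip ((306.2500305175781, 369.2500305175781), (12.020814895629883, 28.284273147
[... 163 characters left out ...]
0.4043 0.012 ]
   grip ((292.8999938964844, 319.79998779296875), (24.981992721557617, 12.965338706970215), 18.434947967529297) [0.6461 0.4172 0.053 ]
[[0.6785, 0.4277], [0.6746, 0.3828], [0.6134, 0.4067], [0.6189, 0.4502]]
side green [348.3 321.1] [16.9 33.5] z.01-> [0.5124 0.3659 0.012 ]
side green [371.8 321.4] [28.4 33.8] z.01-> [0.4533 0.3621 0.012 ]
   grip ((373.5, 314.0), (12.0, 5.0), 90.0) [0.4516 0.3802 0.053 ]
[[0.4577, 0.3585], [0.4453, 0.3574], [0.4457, 0.4014], [0.4577, 0.4024]]
side red 385.9339933993399 385.16501650165014 50.5
side red 324.6811594202898 284.4782608695652 46.0
side red 30.755555555555553 281.0777777777778 75.0
side red 351.78109452736317 213.30845771144277 33.5
```

View pics/t_s.png

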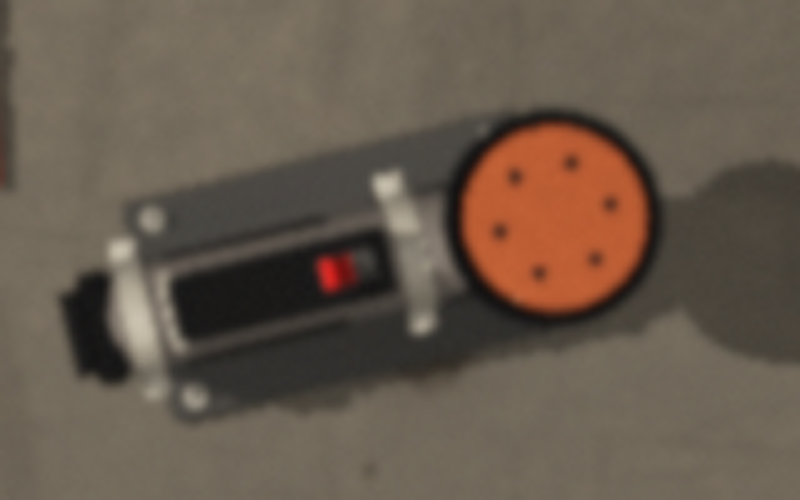

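View pics/t_c.png

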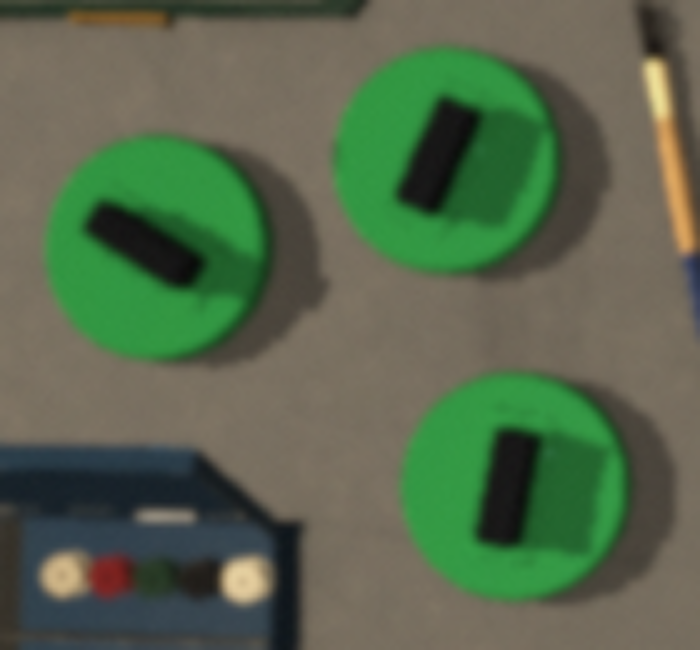

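View pics/s_s.png

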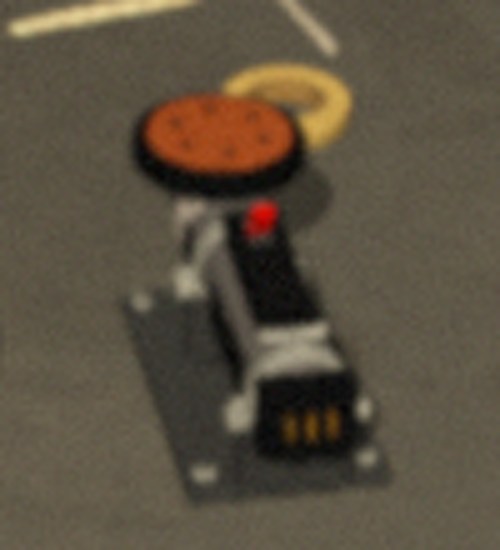

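```bash
python3 - <<'E'
from h import *
print('lever tri',tri((346.6,274.1),(351.8,213.3)))
P={}
for n in('top','side'):
    im=cv2.imread(f'pics/{n}0.png');hs=cv2.cvtColor(im,cv2.COLOR_BGR2HSV)
    o=(hs[...,0]>=4)&(hs[...,0]<14)&(hs[...,1]>150)&(hs[...,2]>90)
    for c in blobs(o,150):
        e=cv2.fitEllipse(cv2.convexHull(c));print(n,e,onz(n,e[0],.1275))
# paddle minrect in top
im=cv2.imread('pics/top0.png')
k=np.zeros(im.shape[:2],bool);k[260:300,310:362]=im[260:300,310:362].max(2)<45
for b in blobs(k,50):
    q=cv2.minAreaRect(b);print(q);print([onz('top',p,.117)[:2].round(4).tolist() for p in cv2.boxPoints(q)])
for a in (0.,):
  pass
# base plate screws (crop->full)
for uv in [(150,219),(194,397)]:
    print(onz('top',(280+uv[0]/5,220+uv[1]/5),.01))
# grip ends top & side for near cap
E
```

```text
lever tri (array([0.51694127, 0.03718258, 0.13033303]), np.float64(0.0007273415735072254))
top ((390.493408203125, 263.1335754394531), (37.11476135253906, 37.46498489379883), 149.1295166015625) [ 0.54512333 -0.07008677  0.1275    ]
top ((207.712158203125, 40.883636474609375), (20.90727424621582, 22.32343292236328), 0.044587280601263046) [1.10364148 0.39924738 0.1275    ]
side ((343.4314880371094, 196.1257781982422), (15.503735542297363, 29.461088180541992), 91.11627197265625) [ 0.54572326 -0.0663623   0.1275    ]
((336.2967529296875, 276.6360778808594), (12.71168327331543, 43.002132415771484), 76.75948333740234)
[[0.512, 0.1167], [0.538, 0.0142], [0.5077, 0.0066], [0.4818, 0.109]]
[0.54171063 0.12793038 0.01      ]
[0.4479828 0.1029251 0.01     ]
```

```bash
cat >> h.py <<'E'
def go(p,yaw_deg=None):
    """tool-axis shift and turn from the present pose to TCP p (world), tool down, tool y at yaw_deg"""
    from scipy.spatial.transform import Rotation as Ro
    s=r.sense();R=np.array(s['ee_rot']);d=R.T@(np.array(p)-s['tcp_pos'])
    if yaw_deg is None: rv=np.zeros(3)
    else:
        a=np.radians(yaw_deg);y=np.array([np.cos(a),np.sin(a),0]);x=np.array([0,0,-1.]);T=np.c_[x,y,np.cross(x,y)]
        rv=Ro.from_matrix(R.T@T).as_rotvec(degrees=True)
    print('t',round(s['time_s'],2),'tcp',np.round(s['tcp_pos'],4),'F',np.round(s['wrist_force'],1),'w',round(s['gripper_width'],3),'turn',rv.round(2),'shift',d.round(4),'|',round(np.linalg.norm(d),3))
O=np.array([.5164,.0395]);f=np.array([np.cos(np.radians(-75.2)),np.sin(np.radians(-75.2))]);RIM=np.array([.545,-.0688])
def S(a,z,lat=0): 
    q=O+a*f+lat*np.array([-f[1],f[0]]);return np.array([q[0],q[1],z])
E
python3 -c "
from h import *
go(S(-.04,.22),-75.2)"
```

```text
t 0.1 tcp [0.17   0.6009 0.2296] F [ 0.2  1.  -1.1] w 0.998 turn [-3.061e+01  2.000e-02 -1.100e-01] shift [ 0.0104  0.4113 -0.4659] | 0.622
```

>>> move_arm(increments=[0, 0, 0, -0.04, 0, 0, 0, -30.6, 0, 0, -0.03, 0.411, -0.466, 0, -30.6, 0, 0, -0.03, 0.411, -0.466, 0, -30.6, 0, 0, -0.03, 0.411, -0.466, 0, -30.6, 0, 0, -0.03, 0.411, -0.466, 0, -30.6, 0, 0, -0.03, 0.411, -0.466, 0, -30.6, 0, 0, -0.03, 0.411, -0.466, 0, -30.6, 0, 0, -0.03, 0.411, -0.466, 0, -30.6, 0, 0, -0.03, 0.411, -0.466, 0, -30.6, 0, 0, -0.03, 0.411, -0.466, 0, -30.6, 0, 0, -0.03, 0.411, -0.466, 0, -30.6, 0, 0, -0.03, 0.411, -0.466, 0])

```text
time_s: 1.1
tcp_pos: [0.4187, 0.2141, 0.2631]
ee_rot: [[-0.0, 0.256, -0.967], [0.0, -0.967, -0.256], [-1.0, -0.0, 0.0]]
wrist_force: [0.6, 0.0, -0.9]
gripper_width: 0.176
```

```bash
python3 -c "
from h import *
go(S(-.04,.16),-75.2)"
```

```text
t 1.1 tcp [0.4187 0.2141 0.2631] F [ 0.6  0.  -0.9] w 0.176 turn [0.02 0.01 0.01] shift [ 0.103   0.1538 -0.0498] | 0.192
```

>>> move_arm(increments=[0, 0, 0, 0.04, 0.11, -0.035, 0, 0, 0, 0, 0.06, 0.125, -0.04, 0, 0, 0, 0, 0.06, 0.125, -0.04, 0, 0, 0, 0, 0.06, 0.125, -0.04, 0, 0, 0, 0, 0.06, 0.125, -0.04, 0, 0, 0, 0, 0.06, 0.125, -0.04, 0, 0, 0, 0, 0.06, 0.125, -0.04, 0, 0, 0, 0, 0.06, 0.125, -0.04, 0])

```text
time_s: 1.77
tcp_pos: [0.4889, 0.1064, 0.2039]
ee_rot: [[0.001, 0.257, -0.966], [0.001, -0.966, -0.257], [-1.0, -0.0, -0.001]]
wrist_force: [-0.7, 0.6, 1.1]
gripper_width: 0.006
```

```bash
python3 -c "
from h import *
for n in('top','side'):
    im=r.capture(n);crop(im,*((280,220,420,320) if n=='top' else (290,140,410,260)),5,f'pics/{n}1.png')
go(S(-.04,.136),-75.2)"
```

```text
t 1.87 tcp [0.4888 0.1065 0.204 ] F [-0.2 -0.3  0. ] w 0.005 turn [ 0.1  -0.09  0.03] shift [ 0.068   0.0319 -0.0094] | 0.076
```

View pics/side1.png

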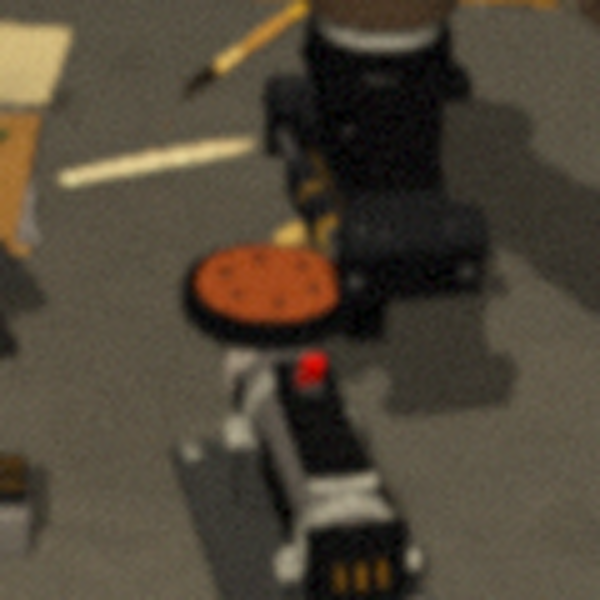

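>>> move_arm(increments=[0, 0, 0, 0.0, 0.032, -0.0094, 0, 0, 0, 0, 0.03, 0.032, -0.0094, 0, 0, 0, 0, 0.06, 0.032, -0.0094, 0, 0, 0, 0, 0.068, 0.032, -0.0094, 0, 0, 0, 0, 0.068, 0.032, -0.0094, 0, 0, 0, 0, 0.068, 0.032, -0.0094, 0])

```text
time_s: 2.37
tcp_pos: [0.5067, 0.0776, 0.1361]
ee_rot: [[0.001, 0.257, -0.966], [-0.0, -0.966, -0.257], [-1.0, 0.001, -0.001]]
wrist_force: [-0.3, -0.1, 0.4]
gripper_width: 0.004
```

```bash
python3 -c "
from h import *
for n in('top','side'):
    im=r.capture(n);crop(im,*((280,220,420,320) if n=='top' else (290,140,410,260)),5,f'pics/{n}2.png')
go(S(-.04,.136),-75.2)
print(proj('side',[S(-.04,.128),S(-.025,.128),S(-.002,.137)]),proj('top',[S(-.002,.137)]))"
```

```text
t 2.47 tcp [0.5074 0.0778 0.1371] F [-0.2 -0.5  0.4] w 0.004 turn [ 0.08 -0.21  0.01] shift [ 0.0011 -0.0006  0.0011] | 0.002
[[355.28262697 221.66806671]
 [354.0584261  218.91330857]
 [352.33553086 212.10998833]] [[344.99533543 274.36712286]]
```

View pics/side2.png

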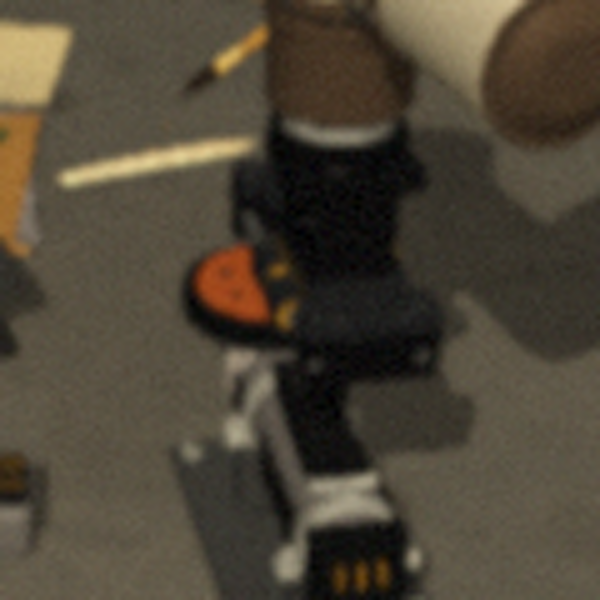

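View pics/top2.png

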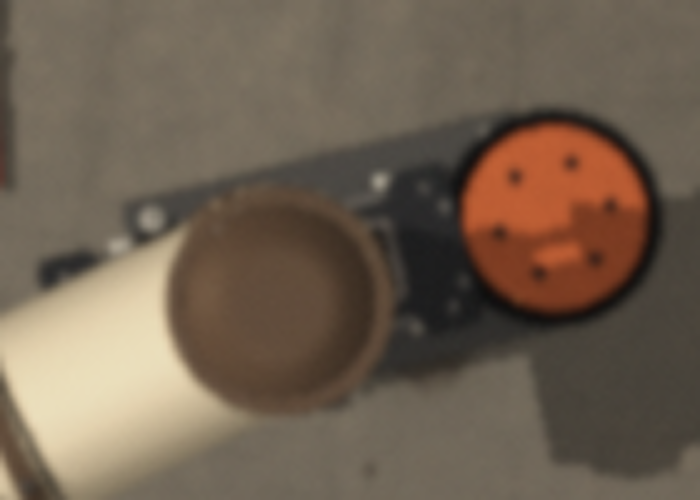

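>>> move_arm(increments=[0, 0, 0, 0.001, 0.008, 0.001, 0, 0, 0, 0, 0.001, 0.016, 0.001, 0, 0, 0, 0, 0.001, 0.022, 0.001, 0, 0, 0, 0, 0.001, 0.028, 0.001, 0, 0, 0, 0, 0.001, 0.034, 0.001, 0, 0, 0, 0, 0.001, 0.034, 0.001, 0, 0, 0, 0, 0.001, 0.034, 0.001, 0])

```text
time_s: 3.05
tcp_pos: [0.5141, 0.0434, 0.1343]
ee_rot: [[0.0, 0.254, -0.967], [0.0, -0.967, -0.254], [-1.0, -0.0, -0.0]]
wrist_force: [-0.2, 0.1, -0.2]
gripper_width: 0.001
```

```bash
python3 -c "
from h import *
for n in('side',):
    im=r.capture(n);crop(im,*((280,220,420,320) if n=='top' else (290,140,410,260)),5,f'pics/{n}3.png')
go(S(.022,.136),-75.2)"
```

```text
t 3.1 tcp [0.5141 0.0436 0.1342] F [-0.4  0.7  1.2] w 0.005 turn [-0.03 -0.02  0.01] shift [-0.0018  0.0266 -0.0012] | 0.027
```

View pics/side3.png

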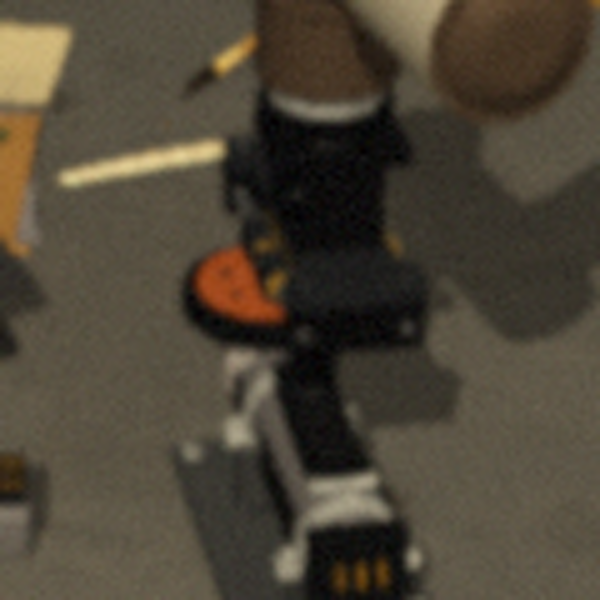

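>>> move_arm(increments=[0, 0, 0, -0.001, 0.006, -0.001, 0, 0, 0, 0, -0.002, 0.012, -0.001, 0, 0, 0, 0, -0.002, 0.018, -0.001, 0, 0, 0, 0, -0.002, 0.024, -0.001, 0, 0, 0, 0, -0.002, 0.026, -0.001, 0, 0, 0, 0, -0.002, 0.026, -0.001, 0])

```text
time_s: 3.6
tcp_pos: [0.5222, 0.0183, 0.1367]
ee_rot: [[0.001, 0.255, -0.967], [-0.0, -0.967, -0.255], [-1.0, 0.001, -0.001]]
wrist_force: [-0.5, 0.5, 3.4]
gripper_width: 0.004
```

```bash
python3 -c "
from h import *
im=r.capture('side');crop(im,290,140,410,260,5,'pics/side4.png')
go(S(.022,.136),-75.2)"
```

```text
t 3.65 tcp [0.5222 0.0184 0.1368] F [-0.1  0.6  4. ] w 0.001 turn [-0.   -0.07 -0.05] shift [0.0008 0.0001 0.0002] | 0.001
```

View pics/side4.png

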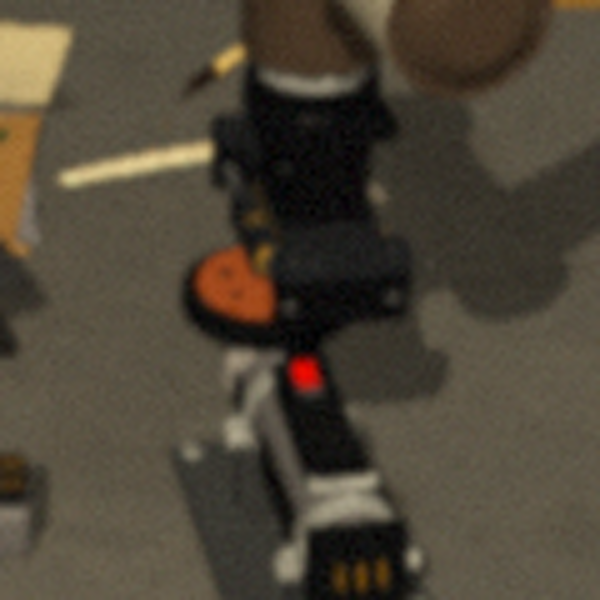

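```bash
python3 -c "
from h import *
print((proj('side',[S(-.002,.137),S(.007,.117),S(.007,.122),S(.0,.119),S(.027,.127)])-[290,140])*5)
for n in('side','top'):
    im=r.capture(n);hs=cv2.cvtColor(im,cv2.COLOR_RGB2HSV)
    red=((hs[...,0]<7)|(hs[...,0]>173))&(hs[...,1]>120)&(hs[...,2]>60)
    for c in blobs(red,4): print(n,cv2.boundingRect(c),cv2.contourArea(c))
im=cv2.imread('pics/side0.png')
print(im[206:222,346:359,2]);print(r.capture('side')[206:222,346:359,0])
crop(r.capture('side'),330,190,375,225,16,'pics/side5.png')
"
```

```text
[[311.6776543  360.54994164]
 [306.85090479 381.99486716]
 [307.16691325 374.68821157]
 [309.71868287 385.29639074]
 [299.73151892 349.89261821]]
side (381, 381, 10, 10) 49.5
side (317, 283, 17, 4) 46.0
side (26, 272, 11, 15) 74.5
side (347, 211, 8, 8) 35.0
top (138, 301, 8, 8) 41.5
top (275, 240, 5, 18) 50.0
[[ 16  15  15  10  15   8  10  12  13  20  18  33  47]
 [ 15  19  17  13  13  13  16  19  27  30  39  50  54]
 [ 16  13  14  23  25  31  28  34  43  44  51  55  61]
 [ 34  36  42  43  53  66  71  65  61  61  58  60  59]
 [ 66  63  64  72  98 120 133 125 104  75  58  56  59]
 [ 70  68  72  89 132 174 190 187 157 101  61  62  60]
 [ 53  48  55  92 153 192 208 205 173 105  51  51  58]
 [ 30  26  49  91 139 178 196 191 156  87  46  56  57]
 [ 15  24  55 104 140 156 164 161 114  59  44  49  59]
 [ 18  14  58 107 141 144 142 130  89  39  35  50  63]
 [ 21  18  40  85 123 123 116 103  62  28  26  46  65]
 [ 23  21  35  65  89  91  89  67  50  27  21  43  72]
 [ 19  19  22  39  62  55  52  47  40  19  28  38  73]
 [ 22  12  15  25  34  40  31  32  25  25  18  32  56]
 [ 39  21  21  16  
[... 272 characters left out ...]
 3   7   1   0  21  32  51  59  56  56]
 [ 57  34  23  25  30  29  24  21  27  46  58  55  61]
 [ 69  42  51  77  89  92  83  45  35  40  56  60  58]
 [ 60  55 105 158 172 166 146  84  29  33  51  54  59]
 [ 30  62 140 208 224 219 191 115  39  25  44  59  61]
 [ 23  64 147 216 235 233 208 136  52  24  39  54  58]
 [ 21  53 126 196 224 225 205 152  77  29  41  51  56]
 [ 22  33  87 156 201 202 191 150  89  38  30  49  53]
 [ 16  26  51 111 150 154 140 120  72  31  21  37  53]
 [  3  16  32  59  92  96  84  74  45  29  27  32  49]
 [ 23  15  22  26  44  45  46  45  28  21  16  27  44]
 [ 37  20  14  23  24  26  25  24  20  20  15  20  44]
 [ 33  15  14  12  24  19  19  14  18  15  16  30  46]]
```

View pics/side5.png

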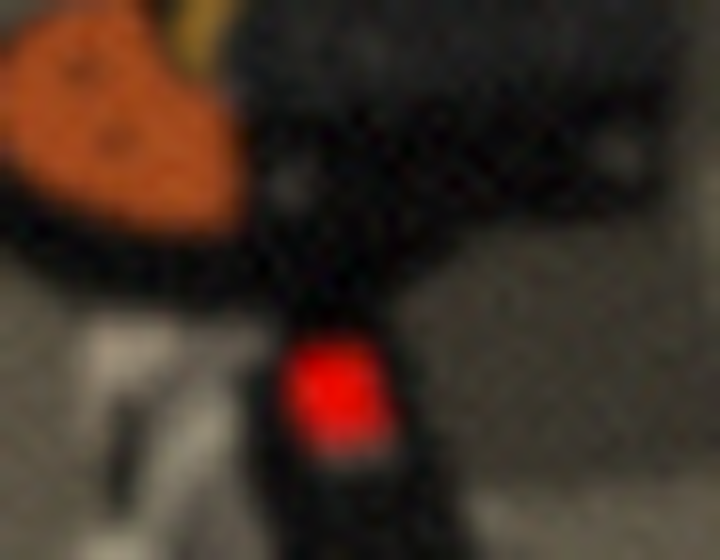

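>>> move_arm(increments=[0, 0, 0, 0.003, 0, 0, 0, 0, 0, 0, 0.005, 0, 0, 0, 0, 0, 0, 0.007, 0, 0, 0, 0, 0, 0, 0.008, 0, 0, 0, 0, 0, 0, 0.008, 0, 0, 0])

```text
time_s: 4.27
tcp_pos: [0.522, 0.0186, 0.1284]
ee_rot: [[0.001, 0.256, -0.967], [-0.001, -0.967, -0.256], [-1.0, 0.001, -0.001]]
wrist_force: [1.2, -3.8, 5.7]
gripper_width: 0.005
```

```bash
python3 -c "
from h import *
go(S(.022,.1267),-75.2)"
```

```text
t 4.27 tcp [0.522  0.0186 0.1284] F [ 1.2 -3.8  5.7] w 0.005 turn [ 0.03 -0.03 -0.05] shift [0.0017 0.0004 0.0001] | 0.002
```

>>> move_arm(increments=[0, 0, 0, 0.001, 0, 0, 0, 0, 0, 0, 0.002, 0, 0, 0, 0, 0, 0, 0.002, 0, 0, 0])

```text
time_s: 4.52
tcp_pos: [0.522, 0.0187, 0.1266]
ee_rot: [[0.001, 0.256, -0.967], [-0.001, -0.967, -0.256], [-1.0, 0.001, -0.001]]
wrist_force: [0.2, -1.6, 6.6]
gripper_width: 0.005
```

```bash
python3 -c "
from h import *
go(S(.022,.1267),-75.2)"
```

```text
t 4.52 tcp [0.522  0.0187 0.1266] F [ 0.2 -1.6  6.6] w 0.005 turn [ 0.03 -0.05 -0.04] shift [-0.0001  0.0005  0.0001] | 0.001
```

>>> move_arm(increments=[0, 0, 0, 0.001, 0, 0, 0, 0, 0, 0, 0.0015, 0, 0, 0, 0, 0, 0, 0.0015, 0, 0, 0])

```text
time_s: 4.77
tcp_pos: [0.5222, 0.0186, 0.126]
ee_rot: [[0.001, 0.256, -0.967], [-0.001, -0.967, -0.256], [-1.0, 0.001, -0.001]]
wrist_force: [-1.4, -2.2, 11.1]
gripper_width: 0.005
```

>>> move_arm(increments=[0, 0, 0, 0.001, 0, 0, 0, 0, 0, 0, 0.001, 0, 0, 0])

```text
time_s: 4.93
tcp_pos: [0.5223, 0.0185, 0.1256]
ee_rot: [[0.002, 0.257, -0.966], [-0.001, -0.966, -0.257], [-1.0, 0.002, -0.002]]
wrist_force: [-2.6, -2.2, 13.5]
gripper_width: 0.001
```

>>> move_arm(increments=[0, 0, 0, 0.001, 0, 0, 0, 0, 0, 0, 0.001, 0, 0, 0, 0, 0, 0, 0.001, 0, 0, 0, 0, 0, 0, 0.001, 0, 0, 0, 0, 0, 0, 0.001, 0, 0, 0, 0, 0, 0, 0.001, 0, 0, 0, 0, 0, 0, 0.001, 0, 0, 0, 0, 0, 0, 0.001, 0, 0, 0, 0, 0, 0, 0.001, 0, 0, 0, 0, 0, 0, 0.001, 0, 0, 0, 0, 0, 0, 0.001, 0, 0, 0, 0, 0, 0, 0.001, 0, 0, 0])

```text
time_s: 5.93
tcp_pos: [0.5224, 0.0184, 0.1252]
ee_rot: [[0.002, 0.257, -0.966], [-0.001, -0.966, -0.257], [-1.0, 0.002, -0.002]]
wrist_force: [-2.4, -2.9, 16.4]
gripper_width: 0.007
```

```bash
python3 -c "
from h import *
go(S(.022,.1267),-75.2)
im=r.capture('side');crop(im,330,190,375,225,16,'pics/side6.png')"
```

```text
t 5.93 tcp [0.5224 0.0184 0.1252] F [-2.4 -2.9 16.4] w 0.007 turn [ 0.08 -0.12 -0.11] shift [-0.0015  0.0001  0.0004] | 0.002
```

View pics/side6.png

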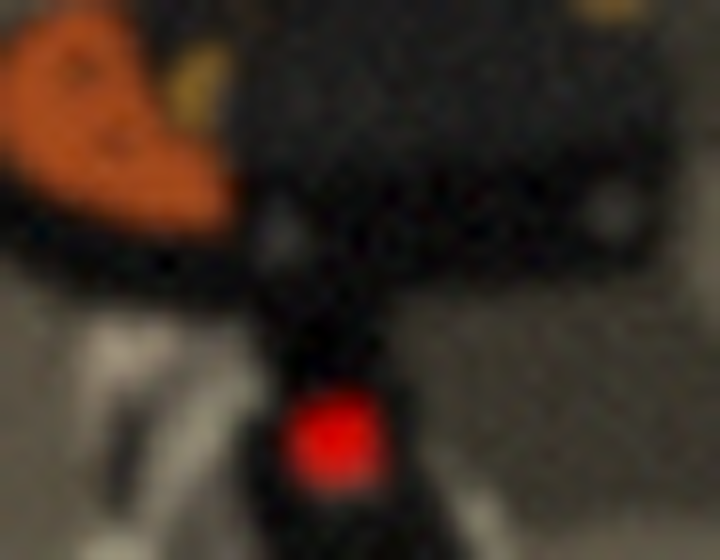

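>>> move_arm(increments=[0, 0, 0, 0.001, 0, 0, 0, 0, 0, 0, 0.001, 0, 0, 0, 0, 0, 0, 0.001, 0, 0, 0, 0, 0, 0, 0.001, 0, 0, 0, 0, 0, 0, 0.001, 0, 0, 0, 0, 0, 0, 0.001, 0, 0, 0, 0, 0, 0, 0.001, 0, 0, 0, 0, 0, 0, 0.001, 0, 0, 0, 0, 0, 0, 0.001, 0, 0, 0, 0, 0, 0, 0.001, 0, 0, 0, 0, 0, 0, 0.001, 0, 0, 0, 0, 0, 0, 0.001, 0, 0, 0])

```text
time_s: 6.98
tcp_pos: [0.5226, 0.0184, 0.1248]
ee_rot: [[0.003, 0.257, -0.966], [-0.002, -0.966, -0.257], [-1.0, 0.002, -0.002]]
wrist_force: [-4.3, -3.9, 18.6]
gripper_width: 0.005
```

>>> move_arm(increments=[0, 0, 0, 0.001, 0, 0, 0, 0, 0, 0, 0.001, 0, 0, 0, 0, 0, 0, 0.001, 0, 0, 0, 0, 0, 0, 0.001, 0, 0, 0, 0, 0, 0, 0.001, 0, 0, 0, 0, 0, 0, 0.001, 0, 0, 0, 0, 0, 0, 0.001, 0, 0, 0, 0, 0, 0, 0.001, 0, 0, 0])

```text
time_s: 7.65
tcp_pos: [0.5229, 0.0187, 0.1245]
ee_rot: [[0.004, 0.257, -0.966], [-0.001, -0.966, -0.257], [-1.0, 0.002, -0.004]]
wrist_force: [-3.8, -1.9, 21.6]
gripper_width: 0.007
```

```bash
python3 -c "
from h import *
go(S(.022,.1267),-75.2)
"
```

```text
t 7.65 tcp [0.5229 0.0187 0.1245] F [-3.8 -1.9 21.6] w 0.007 turn [ 0.12 -0.21 -0.12] shift [-0.0022  0.0002  0.001 ] | 0.002
```

>>> move_arm(increments=[0, 0, 0, -0.01, 0, 0, 0, 0, 0, 0, -0.03, 0, 0, 0, 0, 0, 0, -0.06, 0, 0, 0, 0, 0, 0, -0.09, 0, 0, 0.02, 0, 0, 0, -0.12, 0, 0, 0.04, 0, 0, 0, -0.12, 0, 0, 0.06, 0, 0, 0, -0.12, 0, 0, 0.06, 0, 0, 0, -0.12, 0, 0, 0.06])

```text
time_s: 8.32
tcp_pos: [0.5204, 0.0191, 0.2391]
ee_rot: [[-0.003, 0.255, -0.967], [0.0, -0.967, -0.255], [-1.0, -0.001, 0.003]]
wrist_force: [-0.8, 0.0, -0.6]
gripper_width: 0.301
```

```bash
python3 -c "
from h import *
for n in('side','top'):
    im=r.capture(n);crop(im,*((280,200,440,320) if n=='top' else (290,140,410,240)),5,f'pics/{n}7.png')
    hs=cv2.cvtColor(im,cv2.COLOR_RGB2HSV)
    red=((hs[...,0]<7)|(hs[...,0]>173))&(hs[...,1]>120)&(hs[...,2]>60)
    for c in blobs(red,4):
        m=cv2.moments(c);print(n,'red',m['m10']/m['m00'],m['m01']/m['m00'],m['m00'])
go([.4765,.357,.2],-100)
"
```

```text
side red 385.859477124183 385.1372549019608 51.0
side red 325.0 284.5 47.0
side red 30.957494407158833 281.1275167785235 74.5
side red 351.78109452736317 213.30845771144277 33.5
top red 141.61568627450978 304.7019607843137 42.5
top red 277.2641509433962 247.6572327044025 53.0
t 8.42 tcp [0.5204 0.0188 0.2387] F [0.4 0.5 0.6] w 0.39 turn [24.78  0.24 -0.03] shift [ 0.0386 -0.3381 -0.044 ] | 0.343
```

View pics/side7.png

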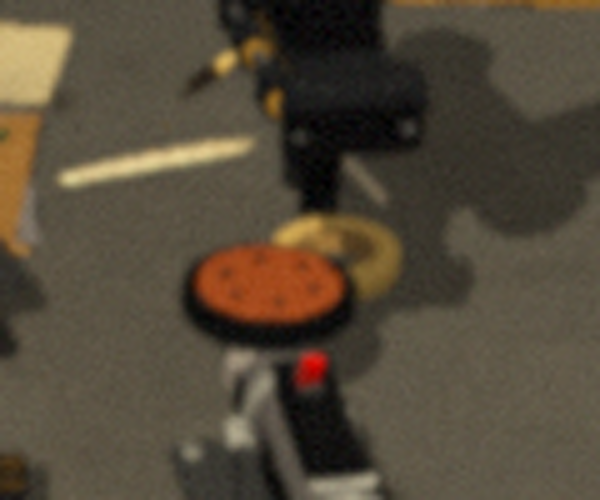

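>>> move_arm(increments=[24.8, 0, 0, 0.03, -0.338, -0.045, 0.06, 24.8, 0, 0, 0.03, -0.338, -0.045, 0.06, 24.8, 0, 0, 0.03, -0.338, -0.045, 0.06, 24.8, 0, 0, 0.03, -0.338, -0.045, 0.06, 24.8, 0, 0, 0.03, -0.338, -0.045, 0.06, 24.8, 0, 0, 0.03, -0.338, -0.045, 0.06, 24.8, 0, 0, 0.03, -0.338, -0.045, 0.06, 24.8, 0, 0, 0.03, -0.338, -0.045, 0.06, 24.8, 0, 0, 0.03, -0.338, -0.045, 0.06, 24.8, 0, 0, 0.03, -0.338, -0.045, 0.06, 24.8, 0, 0, 0.03, -0.338, -0.045, 0.06, 24.8, 0, 0, 0.03, -0.338, -0.045, 0.06])

```text
time_s: 9.42
tcp_pos: [0.4782, 0.3563, 0.2094]
ee_rot: [[-0.002, -0.174, -0.985], [-0.002, -0.985, 0.174], [-1.0, 0.003, 0.002]]
wrist_force: [-0.1, -0.6, -0.3]
gripper_width: 0.692
```

```bash
python3 -c "
from h import *
for n in('side','top'):
    im=r.capture(n);cv2.imwrite(f'pics/{n}8.png',im[:,:,::-1])
go([.4765,.3575,.1],-100)
"
```

```text
t 9.52 tcp [0.4788 0.3559 0.2103] F [ 0.5  0.  -0.9] w 0.685 turn [-0.08  0.03 -0.05] shift [ 0.1103 -0.0013  0.0025] | 0.11
```

View pics/side8.png

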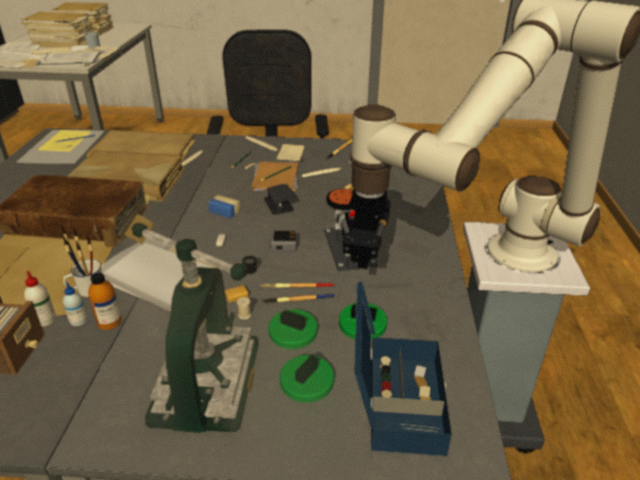

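View pics/top8.png

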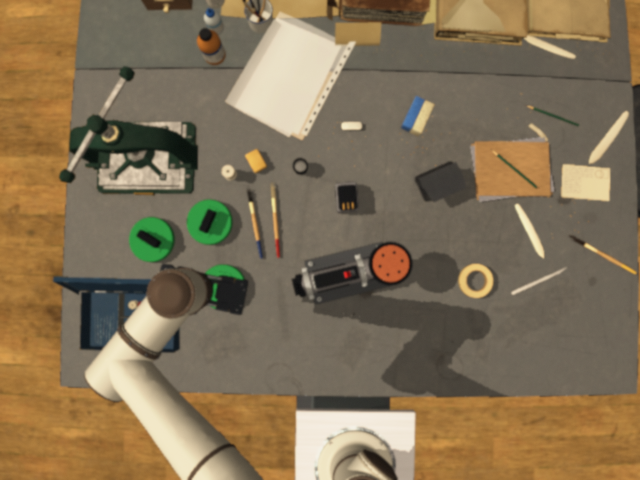

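```bash
python3 -c "
from h import *
a=cv2.imread('pics/top0.png')[:,:,::-1];b=cv2.imread('pics/side0.png')[:,:,::-1]
A=cv2.resize(a[265:315,140:200],None,fx=6,fy=6);B=cv2.resize(b[275:375,330:390],None,fx=6,fy=6)
c=np.zeros((600,730,3),np.uint8);c[:300,:360]=A;c[:,370:]=B
cv2.imwrite('pics/lid.png',c[:,:,::-1])
"
```

View pics/lid.png

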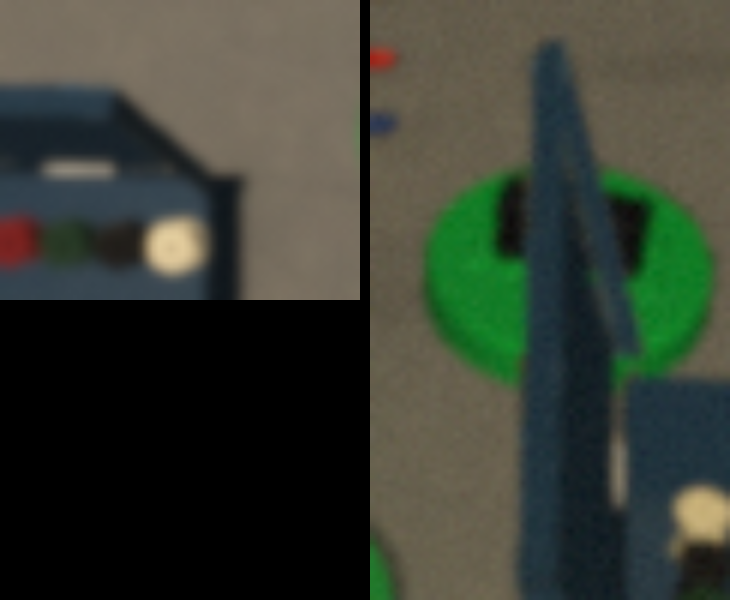

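```bash
python3 -c "
from h import *
print(tri((160,280.3),(360,282.5)), onz('top',(180,295),.05))
print('grip',tri((221.6,287.1),(364.2,312)))
print(onz('side',(364.2,312),.040))
# green ellipse side: crop extents x 425..713,y165..385
print(onz('side',(330+(569-370)/6,275+275/6),.012))
"
```

```text
(array([0.49246011, 0.46957667, 0.21971449]), np.float64(0.0034006041131748577)) [0.45363964 0.46336377 0.05      ]
grip (array([0.47499083, 0.35710961, 0.03740648]), np.float64(0.0023984647897501046))
[0.47389103 0.36001507 0.04      ]
[0.47509598 0.36182691 0.012     ]
```

>>> move_arm(increments=[0, 0, 0, 0.04, -0.002, 0.002, 0.06, 0, 0, 0, 0.08, -0.002, 0.002, 0.06, 0, 0, 0, 0.12, -0.002, 0.002, 0.06, 0, 0, 0, 0.145, -0.002, 0.002, 0.06, 0, 0, 0, 0.15, -0.002, 0.002, 0.06, 0, 0, 0, 0.15, -0.002, 0.002, 0.06])

```text
time_s: 10.02
tcp_pos: [0.4769, 0.3577, 0.0593]
ee_rot: [[-0.002, -0.175, -0.985], [-0.003, -0.985, 0.175], [-1.0, 0.004, 0.002]]
wrist_force: [0.3, 0.3, 0.2]
gripper_width: 0.695
```

```bash
python3 -c "
from h import *
im=r.capture('side');crop(im,310,240,430,340,6,'pics/side9.png')
go([.476,.358,.036],-100)
"
```

```text
t 10.07 tcp [0.4779 0.3591 0.0614] F [ 0.6 -0.   0.3] w 0.691 turn [-0.04 -0.05  0.01] shift [0.0254 0.0014 0.0017] | 0.025
```

View pics/side9.png

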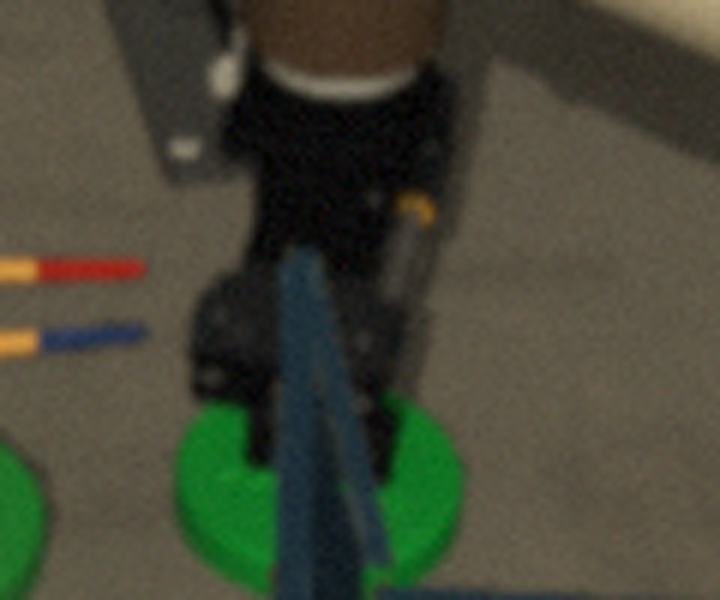

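>>> move_arm(increments=[0, 0, 0, 0.012, 0.001, 0.001, 0.06, 0, 0, 0, 0.02, 0.001, 0.001, 0.06, 0, 0, 0, 0.0235, 0.001, 0.001, 0.06, 0, 0, 0, 0.0235, 0.001, 0.001, 0.06, 0, 0, 0, 0.0235, 0.001, 0.001, 0.06])

```text
time_s: 10.48
tcp_pos: [0.4764, 0.3591, 0.0382]
ee_rot: [[0.001, -0.173, -0.985], [0.001, -0.985, 0.173], [-1.0, -0.001, -0.001]]
wrist_force: [0.1, -0.8, -0.1]
gripper_width: 0.689
```

```bash
python3 -c "
from h import *
go([.476,.358,.036],-100)
"
```

```text
t 10.48 tcp [0.4764 0.3591 0.0382] F [ 0.1 -0.8 -0.1] w 0.689 turn [ 0.01 -0.06  0.07] shift [0.0022 0.0012 0.0002] | 0.002
```

>>> move_arm(increments=[0, 0, 0, 0.003, 0.001, 0, 0.06, 0, 0, 0, 0.003, 0.001, 0, 0.03, 0, 0, 0, 0.003, 0.001, 0, 0.01, 0, 0, 0, 0.003, 0.001, 0, 0.01, 0, 0, 0, 0.003, 0.001, 0, 0.01, 0, 0, 0, 0.003, 0.001, 0, 0.01, 0, 0, 0, 0.003, 0.001, 0, 0.01, 0, 0, 0, 0.003, 0.001, 0, 0.01, 0, 0, 0, 0.003, 0.001, 0, 0.01, 0, 0, 0, 0.003, 0.001, 0, 0.01])

```text
time_s: 11.32
tcp_pos: [0.4758, 0.3579, 0.0342]
ee_rot: [[0.0, -0.174, -0.985], [0.0, -0.985, 0.174], [-1.0, -0.0, -0.0]]
wrist_force: [0.5, -0.2, -0.4]
gripper_width: 0.25
```

```bash
python3 -c "
from h import *
go([.476,.358,.16],-100)
"
```

```text
t 11.32 tcp [0.4758 0.3579 0.0342] F [ 0.5 -0.2 -0.4] w 0.25 turn [ 0.   -0.01  0.01] shift [-0.1258 -0.0002 -0.0002] | 0.126
```

>>> move_arm(increments=[0, 0, 0, -0.01, 0, 0, 0.01, 0, 0, 0, -0.03, 0, 0, 0.01, 0, 0, 0, -0.06, 0, 0, 0.01, 0, 0, 0, -0.09, 0, 0, 0.01, 0, 0, 0, -0.12, 0, 0, 0.01, 0, 0, 0, -0.15, 0, 0, 0.01, 0, 0, 0, -0.18, 0, 0, 0.01, 0, 0, 0, -0.19, 0, 0, 0.01, 0, 0, 0, -0.19, 0, 0, 0.01, 0, 0, 0, -0.19, 0, 0, 0.01])

```text
time_s: 12.15
tcp_pos: [0.4751, 0.3574, 0.2237]
ee_rot: [[-0.001, -0.174, -0.985], [0.0, -0.985, 0.174], [-1.0, 0.0, 0.001]]
wrist_force: [0.5, -0.6, -1.6]
gripper_width: 0.251
```

```bash
python3 -c "
from h import *
for n in('side','top'):
    im=r.capture(n);cv2.imwrite(f'pics/{n}10.png',im[:,:,::-1])
go([.545,-.0688,.2],-100)
"
```

```text
t 12.25 tcp [0.4747 0.3568 0.2218] F [ 0.2 -0.3 -1.6] w 0.251 turn [-0.03  0.17 -0.21] shift [ 0.0229  0.4067 -0.1434] | 0.432
```

View pics/side10.png

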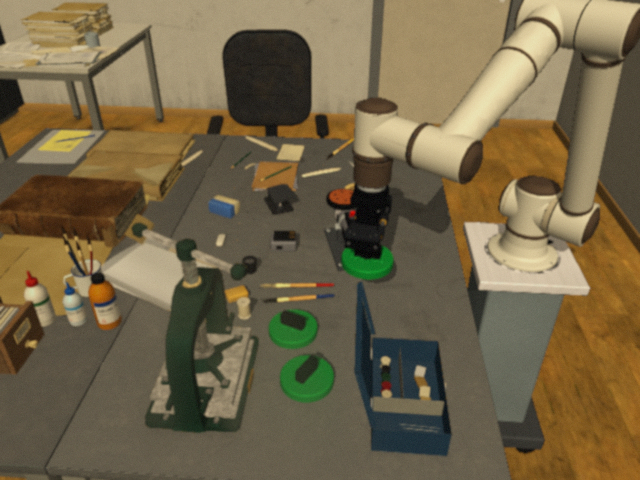

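>>> move_arm(increments=[0, 0, 0, 0, 0.03, -0.01, 0.01, 0, 0, 0, 0, 0.06, -0.02, 0.01, 0, 0, 0, 0, 0.1, -0.035, 0.01, 0, 0, 0, 0, 0.14, -0.05, 0.01, 0, 0, 0, 0, 0.18, -0.064, 0.01, 0, 0, 0, 0, 0.22, -0.078, 0.01, 0, 0, 0, 0, 0.26, -0.092, 0.01, 0, 0, 0, 0, 0.3, -0.106, 0.01, 0, 0, 0, 0, 0.34, -0.12, 0.01, 0, 0, 0, 0, 0.37, -0.13, 0.01, 0, 0, 0, 0, 0.38, -0.134, 0.01, 0, 0, 0, 0, 0.38, -0.134, 0.01])

```text
time_s: 13.25
tcp_pos: [0.5408, -0.0426, 0.2219]
ee_rot: [[-0.005, -0.178, -0.984], [-0.001, -0.984, 0.178], [-1.0, 0.002, 0.004]]
wrist_force: [0.3, 0.1, -0.4]
gripper_width: 0.25
```

```bash
python3 -c "
from h import *
go([.545,-.0688,.2],-100)
"
```

```text
t 13.25 tcp [ 0.5408 -0.0426  0.2219] F [ 0.3  0.1 -0.4] w 0.25 turn [-0.27  0.25 -0.1 ] shift [ 0.0219  0.025  -0.0089] | 0.034
```

>>> move_arm(increments=[0, 0, 0, 0, 0.01, -0.004, 0.01, 0, 0, 0, 0, 0.025, -0.009, 0.01, 0, 0, 0, 0, 0.025, -0.009, 0.01, 0, 0, 0, 0, 0.025, -0.009, 0.01, 0, 0, 0, 0, 0.025, -0.009, 0.01])

```text
time_s: 13.67
tcp_pos: [0.546, -0.0651, 0.2237]
ee_rot: [[-0.001, -0.173, -0.985], [0.0, -0.985, 0.173], [-1.0, 0.0, 0.001]]
wrist_force: [0.3, 0.8, -1.2]
gripper_width: 0.252
```

```bash
python3 -c "
from h import *
go([.545,-.0688,.2],-100)
s=r.sense();z0=s['tcp_pos'][2]-.0342
for n in('side','top'):
    im=r.capture(n);hs=cv2.cvtColor(im,cv2.COLOR_RGB2HSV)
    crop(im,*((320,200,460,320) if n=='top' else (280,100,420,220)),5,f'pics/{n}11.png')
    g=(hs[...,0]>45)&(hs[...,0]<75)&(hs[...,1]>150)&(hs[...,2]>40)
    for c in blobs(g,60): print(n,cv2.boundingRect(c),cv2.fitEllipse(cv2.convexHull(c)))
# expected cap-circle projections when centred under TCP
C=np.array([s['tcp_pos'][0],s['tcp_pos'][1]])
th=np.linspace(0,2*np.pi,72)
for n in('side','top'):
    q=[]
    for h in (0.0,0.012):
        q.append(proj(n,[[C[0]+.061*np.cos(t),C[1]+.061*np.sin(t),z0+h] for t in th]))
    for a in q: print(n,a.min(0).round(1),a.max(0).round(1))
"
```

```text
t 13.67 tcp [ 0.546  -0.0651  0.2237] F [ 0.3  0.8 -1.2] w 0.252 turn [ 0.06  0.06 -0.  ] shift [0.0237 0.0038 0.0003] | 0.024
side (281, 356, 52, 45) ((306.5994567871094, 377.9787292480469), (44.93590545654297, 52.63180923461914), 84.42053985595703)
side (270, 310, 47, 38) ((292.63873291015625, 328.4910583496094), (37.62386703491211, 47.82207107543945), 83.69515991210938)
side (324, 166, 41, 23) ((344.1263427734375, 175.34056091308594), (25.489316940307617, 40.604434967041016), 91.5101547241211)
top (130, 218, 44, 43) ((151.4679718017578, 239.20199584960938), (42.941978454589844, 43.24319076538086), 72.97837829589844)
top (188, 201, 43, 43) ((209.20169067382812, 221.68641662597656), (43.06501770019531, 43.50920867919922), 94.15251159667969)
side [323.6 169. ] [364.3 188.1]
side [323.6 165.5] [364.5 184.5]
top [365.9 236.3] [417.9 288.5]
top [366.4 235.9] [418.8 288.6]
```

View pics/side11.png

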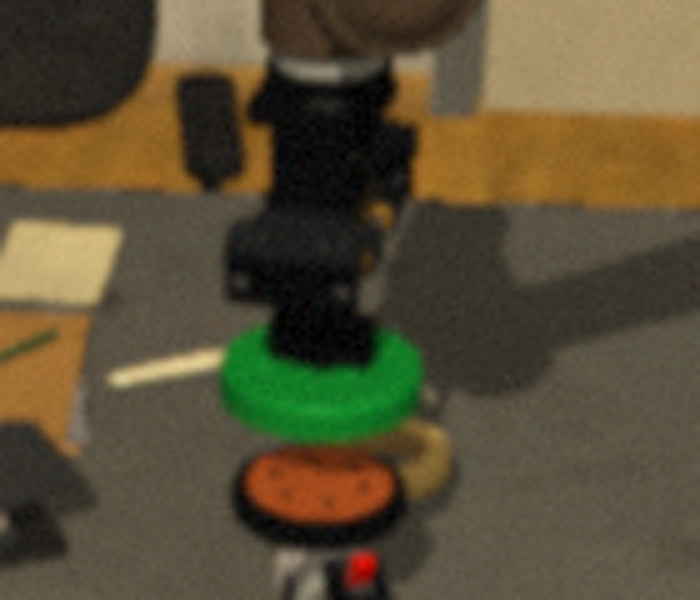

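View pics/top11.png

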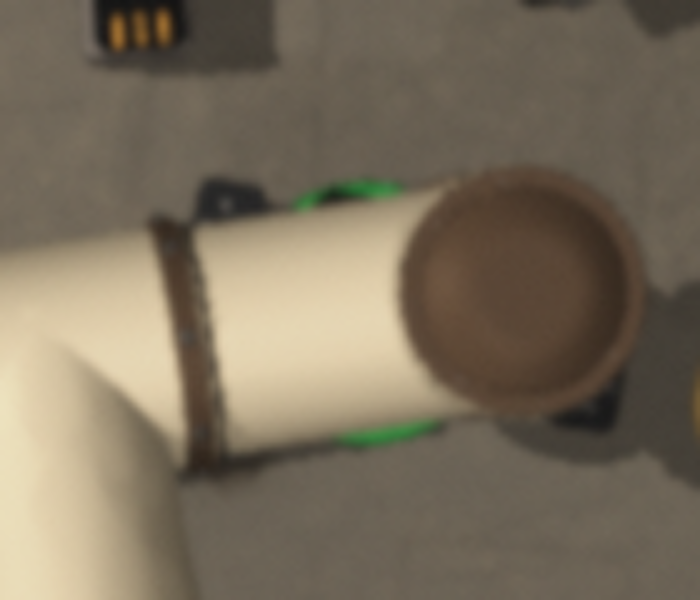

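```bash
python3 -c "
from h import *
go([.5456,-.0695,.165],-100)
print(tri((390.5,263.13),(343.43,196.13)))
"
```

```text
t 13.77 tcp [ 0.5461 -0.065   0.224 ] F [ 0.4 -0.7 -0.6] w 0.249 turn [0.08 0.02 0.  ] shift [ 0.059   0.0045 -0.0003] | 0.059
(array([ 0.54549972, -0.0704104 ,  0.12518926]), np.float64(0.0006543728054173793))
```

>>> move_arm(increments=[0, 0, 0, 0.005, 0.004, 0, 0.01, 0, 0, 0, 0.015, 0.005, 0, 0.01, 0, 0, 0, 0.025, 0.005, 0, 0.01, 0, 0, 0, 0.035, 0.005, 0, 0.01, 0, 0, 0, 0.045, 0.005, 0, 0.01, 0, 0, 0, 0.053, 0.005, 0, 0.01, 0, 0, 0, 0.058, 0.005, 0, 0.01, 0, 0, 0, 0.058, 0.005, 0, 0.01, 0, 0, 0, 0.058, 0.005, 0, 0.01])

```text
time_s: 14.52
tcp_pos: [0.5454, -0.071, 0.1659]
ee_rot: [[-0.0, -0.174, -0.985], [-0.0, -0.985, 0.174], [-1.0, 0.0, 0.0]]
wrist_force: [-0.0, -0.2, -1.3]
gripper_width: 0.251
```

```bash
python3 -c "
from h import *
im=r.capture('side');crop(im,300,150,400,230,7,'pics/side12.png')
go([.5456,-.0698,.1482],-100)
"
```

```text
t 14.57 tcp [ 0.5458 -0.0709  0.1665] F [-0.6 -0.2 -0.9] w 0.252 turn [ 0.01 -0.05 -0.  ] shift [ 0.0183 -0.0011  0.0004] | 0.018
```

View pics/side12.png

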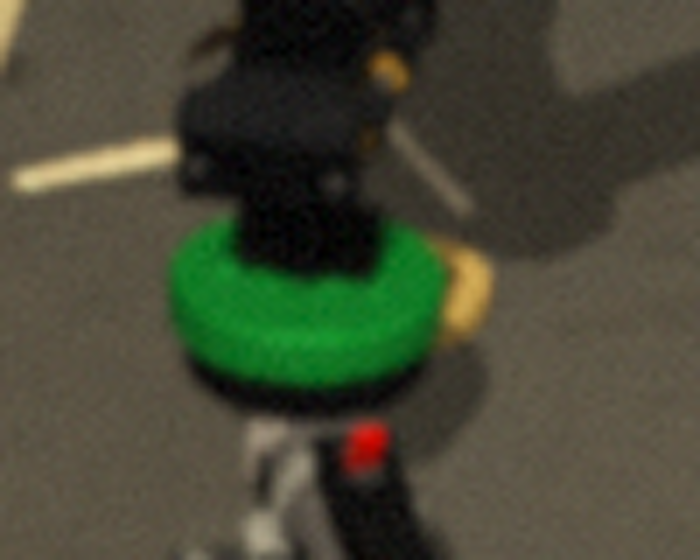

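>>> move_arm(increments=[0, 0, 0, 0.003, -0.001, 0, 0.01, 0, 0, 0, 0.006, -0.001, 0, 0.01, 0, 0, 0, 0.009, -0.001, 0, 0.01, 0, 0, 0, 0.012, -0.001, 0, 0.01, 0, 0, 0, 0.012, -0.001, 0, 0.01, 0, 0, 0, 0.012, -0.001, 0, 0.01])

```text
time_s: 15.07
tcp_pos: [0.5454, -0.0699, 0.1539]
ee_rot: [[-0.001, -0.174, -0.985], [-0.0, -0.985, 0.174], [-1.0, 0.0, 0.0]]
wrist_force: [-0.1, 0.2, -1.3]
gripper_width: 0.25
```

```bash
python3 -c "
from h import *
go([.5456,-.0698,.1482],-100)
"
```

```text
t 15.07 tcp [ 0.5454 -0.0699  0.1539] F [-0.1  0.2 -1.3] w 0.25 turn [-0.    0.03 -0.01] shift [ 0.0057 -0.0002 -0.0002] | 0.006
```

>>> move_arm(increments=[0, 0, 0, 0.0015, 0, 0, 0.01, 0, 0, 0, 0.003, 0, 0, 0.01, 0, 0, 0, 0.0045, 0, 0, 0.01, 0, 0, 0, 0.0045, 0, 0, 0.01, 0, 0, 0, 0.0045, 0, 0, 0.01])

```text
time_s: 15.48
tcp_pos: [0.5455, -0.0699, 0.1496]
ee_rot: [[-0.0, -0.174, -0.985], [-0.0, -0.985, 0.174], [-1.0, 0.0, 0.0]]
wrist_force: [-0.3, 0.1, -1.4]
gripper_width: 0.249
```

>>> move_arm(increments=[0, 0, 0, 0.001, 0, 0, 0.01, 0, 0, 0, 0.001, 0, 0, 0.01, 0, 0, 0, 0.001, 0, 0, 0.01])

```text
time_s: 15.73
tcp_pos: [0.5455, -0.0699, 0.1487]
ee_rot: [[-0.0, -0.174, -0.985], [-0.0, -0.985, 0.174], [-1.0, 0.0, 0.0]]
wrist_force: [-0.4, -1.1, -1.1]
gripper_width: 0.249
```

>>> move_arm(increments=[0, 0, 0, 0.0008, 0, 0, 0.01, 0, 0, 0, 0.0008, 0, 0, 0.01, 0, 0, 0, 0.0008, 0, 0, 0.01])

```text
time_s: 15.98
tcp_pos: [0.5457, -0.0699, 0.1482]
ee_rot: [[0.001, -0.174, -0.985], [-0.0, -0.985, 0.174], [-1.0, -0.0, -0.001]]
wrist_force: [0.1, 0.1, 0.2]
gripper_width: 0.249
```

>>> move_arm(increments=[0, 0, 0, 0.0006, 0, 0, 0.01, 0, 0, 0, 0.0006, 0, 0, 0.01])

```text
time_s: 16.15
tcp_pos: [0.5457, -0.0699, 0.1482]
ee_rot: [[0.001, -0.173, -0.985], [-0.0, -0.985, 0.173], [-1.0, 0.0, -0.001]]
wrist_force: [-1.7, 0.7, 4.9]
gripper_width: 0.255
```

>>> move_arm(increments=[0, 0, 0, 0, 0, 0, 0.026, 0, 0, 0, 0, 0, 0, 0.032, 0, 0, 0, 0, 0, 0, 0.04, 0, 0, 0, 0, 0, 0, 0.046, 0, 0, 0, 0, 0, 0, 0.046, 0, 0, 0, 0, 0, 0, 0.046])

```text
time_s: 16.65
tcp_pos: [0.5455, -0.0699, 0.1471]
ee_rot: [[-0.0, -0.174, -0.985], [-0.0, -0.985, 0.174], [-1.0, 0.0, 0.0]]
wrist_force: [0.5, -0.3, -0.2]
gripper_width: 0.513
```

```bash
python3 -c "
from h import *
im=r.capture('side');crop(im,300,150,400,230,7,'pics/side13.png')
go([.5456,-.0698,.1482],-100)
"
```

```text
t 16.7 tcp [ 0.5455 -0.0699  0.1471] F [-0.2  0.3 -0.2] w 0.522 turn [-0.    0.01 -0.  ] shift [-0.0011 -0.0001 -0.0001] | 0.001
```

View pics/side13.png

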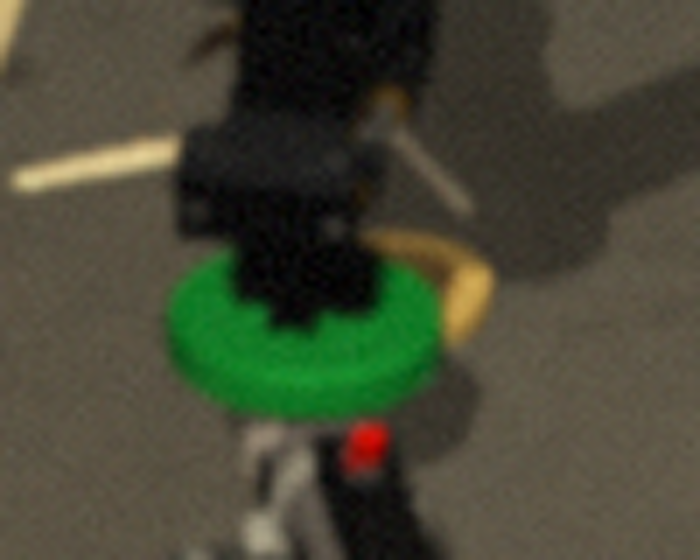

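Contact came at the seated height (TCP z 0.148) and the force is zero after release. I'll go straight up, then swing clear.

>>> move_arm(increments=[0, 0, 0, -0.005, 0, 0, 0.046, 0, 0, 0, -0.015, 0, 0, 0.046, 0, 0, 0, -0.03, 0, 0, 0.046, 0, 0, 0, -0.06, 0, 0, 0.046, 0, 0, 0, -0.1, 0, 0, 0.046, 0, 0, 0, -0.14, 0, 0, 0.046, 0, 0, 0, -0.16, -0.04, 0, 0.046, 0, 0, 0, -0.16, -0.08, 0, 0.046, 0, 0, 0, -0.16, -0.12, 0.04, 0.046, 0, 0, 0, -0.16, -0.16, 0.08, 0.046, 0, 0, 0, -0.16, -0.2, 0.11, 0.046, 0, 0, 0, -0.16, -0.22, 0.12, 0.046])

```text
time_s: 17.7
tcp_pos: [0.4721, 0.1514, 0.3087]
ee_rot: [[0.002, -0.174, -0.985], [0.001, -0.985, 0.174], [-1.0, -0.001, -0.001]]
wrist_force: [0.7, 0.3, 0.4]
gripper_width: 0.528
```

>>> move_arm(increments=[0, 0, 0, 0, -0.04, 0, 0.046, 0, 0, 0, 0, -0.08, 0, 0.046, 0, 0, 0, 0, -0.1, 0, 0.046, 0, 0, 0, 0, -0.1, 0, 0.046, 0, 0, 0, 0, -0.1, 0, 0.046, 0, 0, 0, 0, -0.1, 0, 0.046])

```text
time_s: 18.2
tcp_pos: [0.4908, 0.2484, 0.3079]
ee_rot: [[0.0, -0.174, -0.985], [0.0, -0.985, 0.174], [-1.0, -0.0, -0.0]]
wrist_force: [-0.5, -0.4, 0.8]
gripper_width: 0.526
```

```bash
python3 -c "
from h import *
go([.5456,-.0698,.1482],-100)
th=np.linspace(0,2*np.pi,72)
for n in('side','top'):
    im=r.capture(n);hs=cv2.cvtColor(im,cv2.COLOR_RGB2HSV)
    cv2.imwrite(f'pics/{n}14.png',im[:,:,::-1]);crop(im,*((300,200,460,320) if n=='top' else (290,150,410,240)),5,f'pics/{n}14c.png')
    g=(hs[...,0]>45)&(hs[...,0]<75)&(hs[...,1]>150)&(hs[...,2]>40)
    for c in blobs(g,60):
        x=cv2.boundingRect(c)
        if x[0]>300 : print(n,x,cv2.fitEllipse(cv2.convexHull(c)))
    red=((hs[...,0]<7)|(hs[...,0]>173))&(hs[...,1]>120)&(hs[...,2]>60)
    for c in blobs(red,4):
        m=cv2.moments(c);print(n,'red',round(m['m10']/m['m00'],2),round(m['m01']/m['m00'],2),m['m00'])
    a=np.vstack([proj(n,[[.5454+.061*np.cos(t),-.0699+.061*np.sin(t),.114+h] for t in th]) for h in(0,.012)]);print('expected',n,a.min(0).round(1),a.max(0).round(1))
"
```

```text
t 18.2 tcp [0.4908 0.2484 0.3079] F [-0.5 -0.4  0.8] w 0.526 turn [-0.01 -0.02  0.01] shift [ 0.1597  0.3038 -0.1092] | 0.36
side (324, 187, 35, 23) ((341.96868896484375, 197.5792694091797), (23.456127166748047, 37.55204772949219), 96.65058898925781)
side red 385.9 385.21 50.0
side red 324.77 284.47 46.5
side red 30.84 281.07 74.5
side red 351.79 213.4 34.5
expected side [323.7 186.4] [363.5 209.6]
top (367, 240, 48, 47) ((390.4188537597656, 263.0377502441406), (47.816802978515625, 48.03510284423828), 120.5313491821289)
top red 141.6 304.69 40.5
top red 346.55 274.09 43.0
top red 277.24 247.77 52.0
expected top [365.1 238.2] [415.1 288. ]
```

View pics/side14c.png

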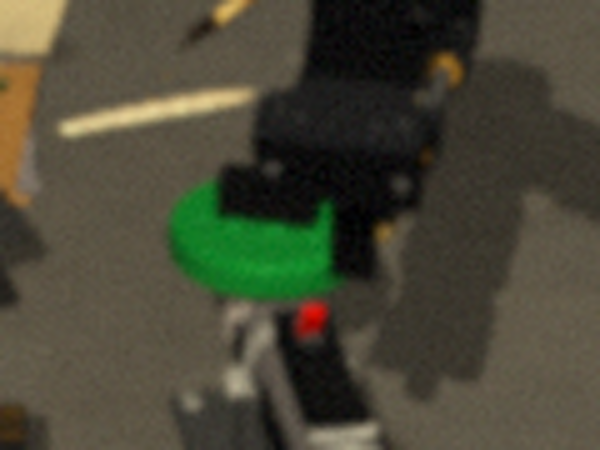

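View pics/top14.png

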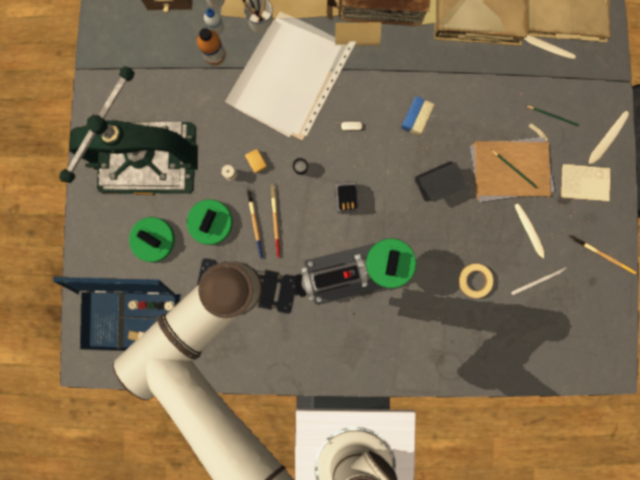

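>>> move_arm(increments=[0, 0, 0, -0.04, -0.02, 0.03, 0.046, 0, 0, 0, -0.08, -0.04, 0.06, 0.046, 0, 0, 0, -0.1, -0.06, 0.09, 0.046, 0, 0, 0, -0.12, -0.08, 0.1, 0.046, 0, 0, 0, -0.12, -0.08, 0.1, 0.046, 0, 0, 0, -0.12, -0.08, 0.1, 0.046, 0, 0, 0, -0.12, -0.08, 0.1, 0.046])

```text
time_s: 18.88
tcp_pos: [0.4063, 0.3442, 0.4268]
ee_rot: [[-0.001, -0.174, -0.985], [-0.0, -0.985, 0.174], [-1.0, 0.0, 0.001]]
wrist_force: [-0.7, -0.1, -0.5]
gripper_width: 0.53
```

```bash
python3 -c "
from h import *
im=r.capture('side');crop(im,290,150,410,240,6,'pics/side15c.png')
hs=cv2.cvtColor(im,cv2.COLOR_RGB2HSV)
g=(hs[...,0]>45)&(hs[...,0]<75)&(hs[...,1]>150)&(hs[...,2]>40)
for c in blobs(g,60):
    x=cv2.boundingRect(c)
    if x[0]>300 : print(x,cv2.fitEllipse(cv2.convexHull(c)))
go([.5456,-.0698,.1482],-100)
"
```

```text
(324, 187, 39, 23) ((343.2564697265625, 196.9917755126953), (24.551769256591797, 39.70263671875), 91.65818786621094)
t 18.93 tcp [0.4065 0.3437 0.426 ] F [-0.2  0.7 -0.3] w 0.53 turn [-0.07  0.08 -0.12] shift [ 0.2783  0.3822 -0.2097] | 0.517
```

View pics/side15c.png

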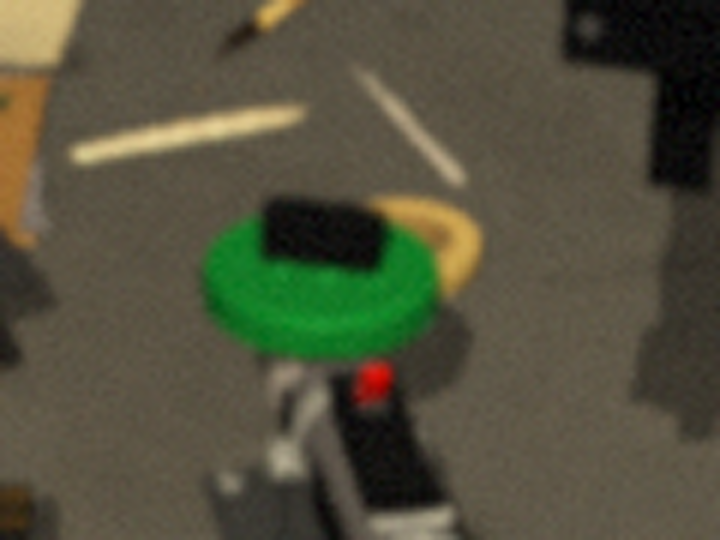

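The cap sits level on the shroud at crop (320,280), extents as expected; the lever is upright and back, and the arm is clear. Handing in.

```bash
python3 -c "
from station import r
print(r.finish_job())"
```

```text
the job is handed in; nothing more can be done
None
```

The sander is bled off and capped, and I handed the job in at about 19 s of the 58 s; the hand-in reports no verdict.

**What I did**
- I flipped the red lever forward with the closed fingers. I then pressed the folded lever down until the force stiffened at the fully-home height, and held it there for about 2.9 s (11–22 N).
- I let the paddle spring out before touching the cap.
- I picked the green cap nearest the base, at (0.476, 0.358) m, and lowered it slowly onto the shroud. Contact came at the expected seated height (TCP z 0.148 m), and the wrist force was back near zero after I opened the fingers.

**Last checks**
- **Lever and paddle:** the red lever is back within 0.1 pixel of where it started in both views. The paddle angle itself I could only infer from that.
- **Cap position:** in the top view its centre is at (390.4, 263.0), against (390.5, 263.1) for the sanding disc. Its outline in the side view is within about a pixel of what a seated, level cap should show.
- **Tape roll, battery pack and hole punch:** they look unmoved in the last top view, by eye only.
- **Arm:** clear of everything, with no force beyond sensor noise.

**What disagreed:** the two views put the pad centre 3.7 mm apart in y before placing. I used a value near the overhead reading, and the cap went on with no side force.

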